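# Set the bearing play of a rotating platform

### The arm

A 7-joint arm with a two-finger parallel gripper is mounted at the origin on a cart in front of the work surface, level with it; the furniture and walls round the work are solid. World frame = base frame: x ahead of the robot, y to its left, z up, the work surface at z = 0. Lengths are in m, angles in rad, forces in N, time in s.
With the tool pointing down it reaches from about 0.4 to 0.875 m from the base axis. Payload 19.3 kg.
Tool frame: the origin (TCP) lies at the very end of the fingers, on their centre line; the grasp point (between the pads) lies 19 mm behind it; z points along the fingers, y is the line along which they close (so a half turn about z gives the same grasp; the last joint's range is limited). The gripper opens to 85 mm and grips with 20 to 120 N. Pads are 22 mm wide; open, the fingers measure 114 mm over their backs; the gripper's body (76 mm by 85 mm) begins 54 mm behind the grasp point. The pads swing forward as they close: fully open they stand 13 mm farther back than shut.
Start: joints at [1.037, 0.521, -0.036, 1.599, 0.021, 1.021, -0.113], TCP at [0.28, -0.559, 0.231] pointing down, gripper open.
Joint ranges: [-2.91, 2.91], [-0.3, 2.13], [-1.5, 1.42], [0.17, 2.43], [-1.26, 4.41], [0.16, 1.93], [-2.52, 2.52]. Speed limits (rad/s): [1.89, 1.89, 2.39, 2.39, 3.01, 3.01, 3.01].

### API

Orientations are given as [roll, pitch, yaw] about the fixed x, y, z axes, in that order (R = Rz(yaw) Ry(pitch) Rx(roll)).
In Python, from workcell import bot gives the robot as it stands.
- The arm moves only by the tool carry_out, never from a script. Its argument "rows" is a list that holds one entry, the list of rows, each a list of 4 numbers: the shift along the tool's x, y, z in m, then the turn about the tool's z in degrees. In form: [[[x, y, z, twist], ...]]. A call has 1 to 12 rows; each row is the pose to reach, as a shift and turn from the pose commanded when the call began, along the tool's axes at that moment; what a row does not reach only later rows make up. A row lasts 1/12 s, in which the tool goes at most 41.7 mm and 7.16 degrees, less where a joint would pass 70% of its speed; a pose out of reach is approached as far as the arm can. A call with a gripper value outside its range is refused whole. "grip" is the finger opening in m, from 0 to 0.0854, set as the call begins (left out, the last holds). The fingers move at their own pace and stop on an object; "grip_force" is the grip in N (left out, the last holds). Time passes only in rows, so rows that repeat a pose let the fingers close. It gives the time, the measured TCP pose, the force, the opening and the grip force at its end, in the units of the state.
- bot.observe(): the state, without advancing time (a new reading comes with each control period).
- bot.grab_frame(name): name is "scene" or "top" or "wrist"; returns a dict with "pixels" (420x560x3 uint8, red, green, blue), "K" (3x3 intrinsics, pixels), "pose" (4x4, takes a point from camera to world coordinates). Camera axes: x right, y down, z forward; pixel columns grow to the right and rows downward; lengths in m; the calibration is good to about 2 mm. A picture is of the moment at which its call begins. There is no depth.
- bot.job_done(): hands the job in; it is judged then, once.
Trained networks look in a picture, given as the dict that the camera call returned (one of the last four; its "shot" number tells which), for a name from the list of things; names that differ only in an ending like _2 or _b are one class to them, and where a whole thing is asked for, a point or a joint stands for the part that bears it (a point fixed in the world has none). Each returns a list of dicts, best first, with "conf" (0 to 1); they miss things now and then, are a little off and sometimes report something else, mostly with a low value. They report only what shows in the picture. A call takes as long as a camera call.
- bot.look_for(picture, label): "position" ([column, row] in pixels, amid what is visible of it).
- bot.regions_of(picture, label): "region" (420x560 bool, what is visible of it) and "position" ([column, row] in pixels, amid what is visible of it).
- bot.spot_point(picture, label): "position" ([column, row] in pixels: a listed point, or the origin of a listed thing).
The state is a dict: "clock": time; "qpos": joint angles; "qd": joint speeds; "joint_efforts": joint torques, N m; "position": TCP position; "tool_rot": TCP orientation; "force": force on the tool from outside, world axes, zero at the start; "moment": the same for the moment, N m; "grip_width": finger opening in m; "finger_force": force on a finger pad.
Only numpy, scipy, OpenCV 4.12 (cv2) and the standard library are available. Lean on these libraries where they do the work, as an engineer would, in place of code of your own. Each camera call takes 0.05 s, during which the arm holds its last target. There are 200 camera calls.

### The job

The bearing of this rotating platform needs its play set. Slide the grip of the turntable lock inward to its end stop, so that the bolt holds the toothed rim; then screw the knurled bearing cap down clockwise until it bottoms out, back it off a quarter turn, and finish still holding the cap between the fingers there, so that it cannot creep while I tighten its set screw. Leave the two brass weights and the stopwatch where they are.

Things in the scene. Friction and masses are not known exactly. Their poses are not given: they have to be found in the camera images.
- platform: grey rectangular base plate (150 x 295 x 12 mm, top 20 mm above the bench) of the rotating platform, fixed to the bench; carries the turntable and, outside its rim on the -y side, the lock. Origin: on the bench under the turntable's spindle, z up. Its +y axis is the direction in which the lock's grip slides inward, towards the spindle
- turntable (a joint): angle in rad of the bare metal turntable (24 rim teeth 0.262 rad apart, 186 mm across, top face 56 mm above the bench), counter-clockwise from above positive. It spins freely and is carried round by the cap until the lock's bolt stands between two teeth (then 1 degree of play). At 0 a gap faces the bolt; it starts within 0.06 rad of that, and the bolt's round nose wedges the teeth aside
- lock (a joint): travel in m of the turntable lock, a steel bolt with an upright black finger grip that slides level between two dark steel lugs: 0 = fully out, 0.022 = fully in, grip against the inner lug (its end stop). The bolt reaches the teeth from about 0.010. It slides with about 3 N of friction and stays where it is left
- lock_grip (a point): the point at which to take the lock's black grip, on its upright centre line, 86 mm above the bench and 17 mm below its top. The grip is 16 mm wide across the sliding direction, 20 mm long along it, and reaches from 47 to 103 mm above the bench; the lugs and bracket beside and below it (24 to 36 mm wide) end 59 mm above the bench. The point's y axis is the inward sliding direction. At the end stop it is 138 mm from the spindle axis
- cap (a joint): angle in rad of the knurled bearing cap relative to the turntable's hub: 0 = bottomed out on the hub (hard stop), positive = unscrewed (counter-clockwise from above). Right-hand thread, 4 mm rise per turn, about 0.05 N m of friction; it stays where it is left. It starts 2.1 to 3.6 rad unscrewed, its thread already engaged, and cannot come off
- cap_grip (a point): centre of the knurled steel bearing cap, on its upright axis (which is the spindle axis), 15 mm above its underside and 13 mm below its top. The cap is round, 38 mm in diameter, 28 mm high, its top closed and flat; the hub below it is narrower (32 mm) and 20 mm high above the turntable. The point is 91.2 mm above the bench when the cap is bottomed out, and rises 4 mm per turn. It turns with the cap
- brass_weight_big_mid (a point): bystander: middle of the larger brass weight with a knob, 29 mm across, 43 mm high, standing; point 20 mm above its underside
- brass_weight_small_mid (a point): bystander: middle of the smaller brass weight with a knob, 23 mm across, 36 mm high, standing; point 20 mm above its underside
- watch_mid (a point): bystander: middle of the dark stopwatch lying flat, 68 x 56 x 17 mm

How it is judged:
By the outcome, as a careful person would: the job done as asked, in the order asked, and still so for the second after the job is handed in, while the arm keeps its last pose, push and grip.
It also fails if it takes over 54 s, if anything falls off the work surface, if the arm or the gripper's body presses on something with over 40 N, if the wrist force passes 120 N, or if a joint passes its speed limit or range.

## Working session

There is one attempt and no reset: what is moved stays moved. The work goes in short steps, Python scripts to look and compute and a tool call to move; the robot and the scene stay as the last step left them, time stands still between calls to the robot, and variables do not carry over. Pictures are saved under pics/ and viewed, at most 10 in all, crops included, and the job is handed in when it is done.

Besides the shell and the picture viewer there is one more tool, called after "Emit:" by a JSON object that holds its "op" and its "data", one argument or row to a line. carry_out: Moves the arm, as the interface text tells. Its arguments: {"type":"object","properties":{"rows":{"type":"array","items":{"type":"array","items":{"type":"array","items":{"type":"number"}}}},"grip":{"type":"number"},"grip_force":{"type":"number"}},"required":["rows"]}

```bash
mkdir -p pics
cat > h.py <<'E'
import numpy as np, cv2
from workcell import bot
def ray(p,px):
    d=np.linalg.inv(p['K'])@[px[0],px[1],1]; P=p['pose']
    return P[:3,3],P[:3,:3]@(d/np.linalg.norm(d))
def atz(p,px,z):
    o,d=ray(p,px); return o+d*(z-o[2])/d[2]
def tri(obs):
    A=np.zeros((3,3));b=np.zeros(3)
    for p,px in obs:
        o,d=ray(p,px);M=np.eye(3)-np.outer(d,d);A+=M;b+=M@o
    return np.linalg.solve(A,b)
E
python3 - <<'E'
from h import *
s=bot.observe();print({k:np.round(v,3) for k,v in s.items()})
P={}
for c in('scene','top'):
    p=bot.grab_frame(c);P[c]=p
    cv2.imwrite(f'pics/{c}0.png',p['pixels'][:,:,::-1])
    for l,z in(('platform',0),('lock_grip',.086),('cap_grip',.093),('brass_weight_big_mid',.02),('brass_weight_small_mid',.02),('watch_mid',.008)):
        for r in bot.spot_point(p,l)[:2]: print(c,l,np.round(r['position'],1),round(r['conf'],2),np.round(atz(p,r['position'],z),4))
E
```

```text
{'clock': np.float64(0.0), 'qpos': array([ 1.037,  0.522, -0.036,  1.6  ,  0.021,  1.021, -0.113]), 'qd': array([-0.   ,  0.001,  0.   ,  0.001, -0.001, -0.002,  0.   ]), 'joint_efforts': array([ 0.0000e+00, -9.2711e+01,  1.9800e+00, -3.6993e+01,  1.8000e-02,
        8.0000e-03, -0.0000e+00]), 'position': array([ 0.279, -0.559,  0.231]), 'tool_rot': array([-3.14 ,  0.   ,  0.464]), 'force': array([ 0.146, -0.36 , -0.47 ]), 'moment': array([-0.018,  0.002, -0.024]), 'finger_force': np.float64(0.0), 'grip_width': np.float64(0.086)}
scene lock_grip [296.6 175.7] 0.7 [ 0.587  -0.0828  0.086 ]
scene lock_grip [261.1 227.3] 0.33 [0.4743 0.1457 0.086 ]
scene cap_grip [264.2 198.5] 0.7 [0.5538 0.0674 0.093 ]
scene brass_weight_big_mid [189.1 300.4] 0.76 [0.45   0.3706 0.02  ]
scene brass_weight_small_mid [164.8 275.1] 0.61 [0.5524 0.3705 0.02  ]
scene watch_mid [349.9 179.2] 0.76 [ 0.5489 -0.2848  0.008 ]
top platform [270.8 208.2] 0.76 [0.549  0.0657 0.    ]
top platform [385.2 211.5] 0.63 [ 0.5475 -0.2759  0.    ]
top lock_grip [325.4 190.1] 0.66 [ 0.5912 -0.0877  0.086 ]
top cap_grip [267.1 201.2] 0.62 [0.5543 0.0753 0.093 ]
top brass_weight_big_mid [165.7 239.6] 0.66 [0.4463 0.3677 0.02  ]
top brass_weight_small_mid [168.5 206.7] 0.53 [0.5429 0.3655 0.02  ]
top watch_mid [386.4 213.4] 0.7 [ 0.5407 -0.2775  0.008 ]
```

View pictures.

View pics/scene0.png

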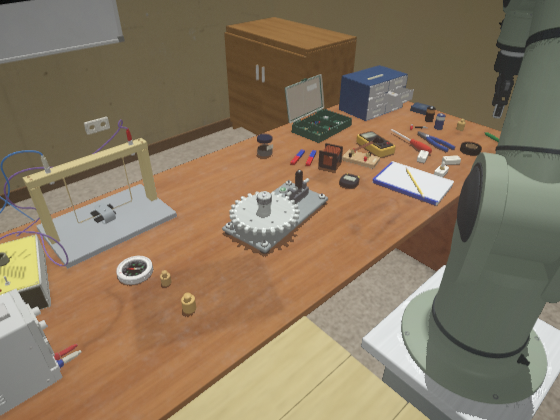

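View pics/top0.png

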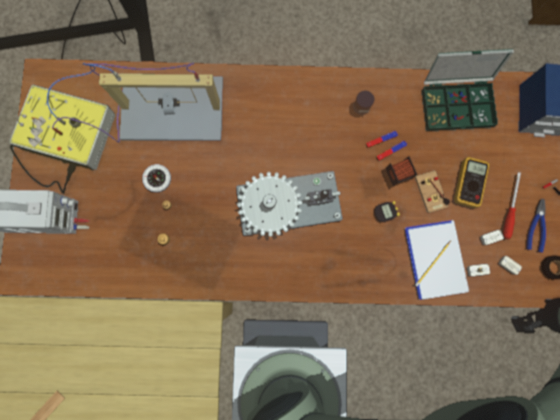

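Emit:
{"op": "carry_out", "data": {
  "rows": [
    [[0.04, -0.023, 0, -6], [0.08, -0.047, 0, -12], [0.12, -0.07, 0, -18], [0.16, -0.093, 0, -25], [0.2, -0.117, 0, -31], [0.24, -0.14, 0, -37], [0.285, -0.166, 0, -44], [0.325, -0.19, 0, -50], [0.365, -0.213, 0, -57], [0.405, -0.236, 0, -63], [0.45, -0.262, 0, -70], [0.49, -0.285, 0, -76]]
  ],
  "grip": 0.05
}}

```text
clock: 1.7
position: [0.5543, -0.1389, 0.2316]
tool_rot: [3.141, 0.0, 1.796]
force: [-0.3, -0.6, 0.4]
grip_width: 0.0499
finger_force: 0.0
```

Emit:
{"op": "carry_out", "data": {
  "rows": [
    [[0, 0, 0, 0], [0, 0, 0, 0], [0, 0, 0, 0]]
  ]
}}

```text
clock: 1.95
position: [0.5532, -0.141, 0.2311]
tool_rot: [-3.141, 0.0, 1.79]
force: [-1.0, -0.8, -0.2]
grip_width: 0.0496
finger_force: 0.0
```

```bash
cat > look.py <<'E'
from h import *
import sys
s=bot.observe();print({k:np.round(s[k],4) for k in('clock','qpos','position','tool_rot','force','grip_width')})
obs={}
for c in('wrist','scene','top'):
    p=bot.grab_frame(c)
    if c=='wrist': cv2.imwrite(f'pics/{sys.argv[1]}.png',p['pixels'][:,:,::-1])
    for l,z in(('lock_grip',.086),('cap_grip',.093)):
        for r in bot.spot_point(p,l)[:1]: 
            print(c,l,np.round(r['position'],1),round(r['conf'],2),np.round(atz(p,r['position'],z),4)); obs.setdefault(l,[]).append((p,r['position']))
for l in obs: print(l,np.round(tri(obs[l]),4))
E
python3 look.py w1
```

```text
{'clock': np.float64(1.95), 'qpos': array([ 0.4748,  0.4667, -0.456 ,  1.7288,  0.2378,  1.0015,  0.1507]), 'position': array([ 0.5532, -0.141 ,  0.2311]), 'tool_rot': array([-3.1410e+00,  1.0000e-04,  1.7895e+00]), 'force': array([-0.9916, -0.8119, -0.198 ]), 'grip_width': np.float64(0.0496)}
wrist lock_grip [329.6 126.1] 0.87 [ 0.5818 -0.0806  0.086 ]
scene lock_grip [262.2 228.8] 0.68 [0.4681 0.1475 0.086 ]
scene cap_grip [261.7 198.2] 0.46 [0.5592 0.0713 0.093 ]
top lock_grip [322.3 190.3] 0.67 [ 0.5904 -0.0789  0.086 ]
top cap_grip [270.1 200.3] 0.63 [0.557 0.067 0.093]
lock_grip [ 0.647  -0.0778 -0.1427]
cap_grip [0.5589 0.0687 0.0916]
```

View pics/w1.png

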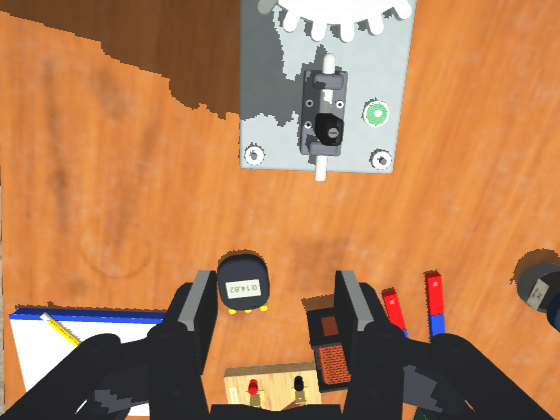

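Run:
```python
from h import *
p=bot.grab_frame('wrist')
for a,b,z in(((320,178),(329.5,60),.047),((391,172),(414,10),.02),((240,167),(240.5,5),.02),((254,155),(381,159),.022)):
    A=atz(p,a,z);B=atz(p,b,z);d=B-A;print(A.round(4),B.round(4),np.degrees(np.arctan2(d[1],d[0])))
for z in(.086,.103): print(atz(p,(330,128) if z<.1 else (333,131),z).round(4))
print(p['pose'].round(3))
```

```text
[ 0.592  -0.1296  0.047 ] [ 0.5744 -0.0326  0.047 ] 100.25689691924494
[ 0.6622 -0.1148  0.02  ] [0.6371 0.023  0.02  ] 100.32560718283924
[ 0.5186 -0.1417  0.02  ] [ 0.4931 -0.0051  0.02  ] 100.58467921182073
[ 0.5295 -0.127   0.022 ] [ 0.6482 -0.1045  0.022 ] 10.71429290659292
[ 0.5827 -0.0818  0.086 ]
[ 0.5825 -0.082   0.103 ]
[[ 0.976  0.205  0.069  0.535]
 [ 0.217 -0.923 -0.317 -0.058]
 [-0.001  0.324 -0.946  0.373]
 [ 0.     0.     0.     1.   ]]
```

Emit:
{"op": "carry_out", "data": {
  "rows": [
    [[0.025, 0.021, 0, 1], [0.051, 0.042, 0, 2], [0.051, 0.042, 0.03, 2], [0.051, 0.042, 0.06, 2], [0.051, 0.042, 0.06, 2], [0.051, 0.042, 0.06, 2], [0.051, 0.042, 0.06, 2]]
  ]
}}

```text
clock: 3.03
position: [0.5839, -0.082, 0.1727]
tool_rot: [3.141, 0.0, 1.755]
force: [0.9, -0.7, 0.5]
grip_width: 0.0502
finger_force: 0.0
```

```bash
python3 look.py w2 | grep -v scene
```

```text
{'clock': np.float64(3.0333), 'qpos': array([ 0.343 ,  0.562 , -0.4345,  1.7373,  0.2894,  0.9049, -0.0288]), 'position': array([ 0.5839, -0.082 ,  0.1727]), 'tool_rot': array([3.1405e+00, 2.0000e-04, 1.7548e+00]), 'force': array([ 0.9194, -0.7321,  0.4644]), 'grip_width': np.float64(0.0502)}
top lock_grip [325.7 188.8] 0.62 [ 0.595  -0.0885  0.086 ]
top cap_grip [266.4 199. ] 0.67 [0.5604 0.0774 0.093 ]
lock_grip [ 0.5964 -0.0899  0.0762]
cap_grip [0.5567 0.0738 0.0929]
```

View pics/w2.png

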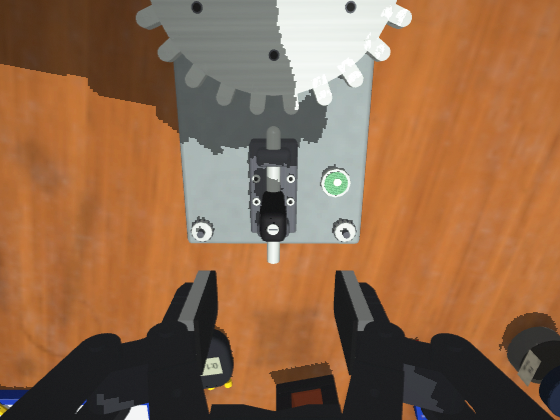

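Run:
```python
from h import *
p=bot.grab_frame('wrist')
print(atz(p,(272.5,229.5),.103).round(4), atz(p,(272.5,133),.047), atz(p,(272.5,260),.047))
```

```text
[ 0.582  -0.0825  0.103 ] [ 0.57235203 -0.03271264  0.047     ] [ 0.59029844 -0.13044902  0.047     ]
```

Emit:
{"op": "carry_out", "data": {
  "rows": [
    [[0, -0.002, 0.035, 0], [0, -0.002, 0.07, 0], [0, -0.002, 0.102, 0], [0, -0.002, 0.102, 0], [0, -0.002, 0.102, 0]]
  ]
}}

```text
clock: 3.95
position: [0.5808, -0.0818, 0.0689]
tool_rot: [-3.139, -0.001, 1.756]
force: [0.9, -0.6, 0.1]
grip_width: 0.0497
finger_force: 0.0
```

Emit:
{"op": "carry_out", "data": {
  "rows": [
    [[0, 0, 0, 0], [0, 0, 0, 0], [0, 0, 0, 0], [0, 0, 0, 0], [0, 0, 0, 0], [0, 0, 0, 0]]
  ],
  "grip": 0,
  "grip_force": 40
}}

```text
clock: 4.45
position: [0.5824, -0.0823, 0.0712]
tool_rot: [3.139, 0.001, 1.755]
force: [-1.5, 1.1, 10.9]
grip_width: 0.0153
finger_force: 41.4
```

Emit:
{"op": "carry_out", "data": {
  "rows": [
    [[0.003, 0, 0, 0], [0.006, 0, 0, 0], [0.009, 0, 0, 0], [0.012, 0, 0, 0], [0.015, 0, 0, 0], [0.017, 0, 0, 0], [0.019, 0, 0, 0], [0.021, 0, 0, 0], [0.022, 0, 0, 0], [0.022, 0, 0, 0], [0.022, 0, 0, 0]]
  ]
}}

```text
clock: 5.37
position: [0.5789, -0.0635, 0.0713]
tool_rot: [3.139, 0.004, 1.753]
force: [3.4, -13.7, 7.7]
grip_width: 0.0152
finger_force: 40.7
```

Emit:
{"op": "carry_out", "data": {
  "rows": [
    [[0.002, 0, 0, 0], [0.003, 0, 0, 0], [0.004, 0, 0, 0], [0.004, 0, 0, 0], [0.004, 0, 0, 0]]
  ]
}}

```text
clock: 5.78
position: [0.5787, -0.0628, 0.0713]
tool_rot: [3.138, 0.007, 1.751]
force: [10.5, -31.1, 2.4]
grip_width: 0.0152
finger_force: 39.9
```

```bash
python3 look.py w3
python3 - <<'E'
import cv2
a=cv2.imread('pics/w3.png')[80:360,130:430];cv2.imwrite('pics/w3c.png',cv2.resize(a,None,fx=2,fy=2))
E
```

```text
{'clock': np.float64(5.7833), 'qpos': array([ 0.2624,  0.6867, -0.3712,  1.8243,  0.3779,  0.696 , -0.1447]), 'position': array([ 0.5787, -0.0628,  0.0713]), 'tool_rot': array([3.1381, 0.0073, 1.7507]), 'force': array([ 10.4945, -31.0865,   2.4371]), 'grip_width': np.float64(0.0152)}
wrist lock_grip [273.2 308.9] 0.78 [ 0.5781 -0.0634  0.086 ]
scene lock_grip [292.7 180.2] 0.66 [ 0.577  -0.0578  0.086 ]
scene cap_grip [263.4 198.6] 0.54 [0.5548 0.0692 0.093 ]
top lock_grip [316.4 193.3] 0.54 [ 0.5814 -0.0624  0.086 ]
top cap_grip [265.7 203.7] 0.55 [0.5471 0.079  0.093 ]
lock_grip [ 0.5802 -0.0628  0.0839]
cap_grip [0.5451 0.0783 0.1022]
```

View pics/w3c.png

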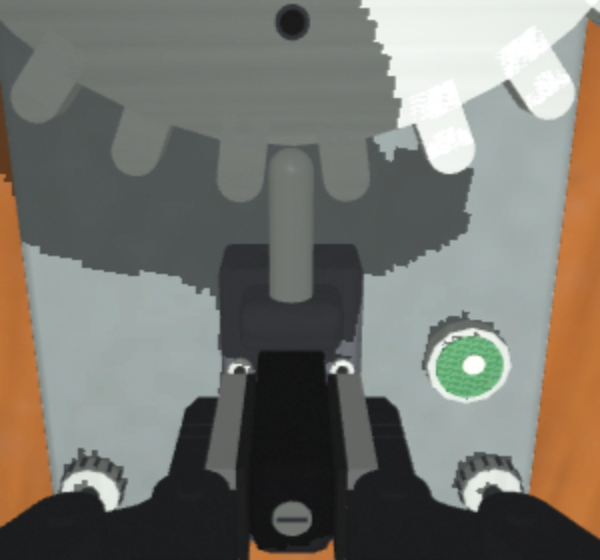

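Run:
```python
from h import *
p=bot.grab_frame('wrist')
for a,z in(((276,154),.047),((276,252),.103),((276,255),.103),((276,339),.103)):print(a,atz(p,a,z).round(4))
```

```text
(276, 154) [ 0.5696 -0.0097  0.047 ]
(276, 252) [ 0.5732 -0.0306  0.103 ]
(276, 255) [ 0.5734 -0.0317  0.103 ]
(276, 339) [ 0.5793 -0.0641  0.103 ]
```

Emit:
{"op": "carry_out", "data": {
  "rows": [
    [[0.001, 0, 0, 0], [0.002, 0, 0, 0], [0.002, 0, 0, 0]]
  ]
}}

```text
clock: 6.53
position: [0.5785, -0.0619, 0.0712]
tool_rot: [3.138, 0.009, 1.75]
force: [11.2, -37.2, 0.2]
grip_width: 0.0151
finger_force: 39.3
```

Emit:
{"op": "carry_out", "data": {
  "rows": [
    [[-0.002, 0, 0, 0], [-0.004, 0, 0, 0], [-0.004, 0, 0, 0]]
  ]
}}

```text
clock: 6.78
position: [0.5786, -0.0624, 0.0712]
tool_rot: [3.139, 0.004, 1.752]
force: [4.5, -18.4, 6.7]
grip_width: 0.0157
finger_force: 40.3
```

Emit:
{"op": "carry_out", "data": {
  "rows": [
    [[0, 0, 0, 0], [0, 0, 0, 0], [0, 0, 0, 0], [0, 0, 0, 0], [0, 0, 0, 0]]
  ],
  "grip": 0.065
}}

```text
clock: 7.2
position: [0.577, -0.0582, 0.0695]
tool_rot: [3.141, -0.0, 1.756]
force: [-0.1, 0.8, -0.5]
grip_width: 0.0644
finger_force: 0.0
```

Emit:
{"op": "carry_out", "data": {
  "rows": [
    [[0, 0, -0.03, 0], [0, 0, -0.06, 0], [0, 0, -0.1, 0], [0, 0, -0.13, 0], [0, 0, -0.13, 0], [0, 0, -0.13, 0]]
  ]
}}

```text
clock: 7.7
position: [0.5777, -0.0585, 0.201]
tool_rot: [3.139, 0.001, 1.755]
force: [-0.6, 0.4, -0.6]
grip_width: 0.0647
finger_force: 0.0
```

```bash
python3 look.py w4;python3 - <<'E'
import cv2
a=cv2.imread('pics/w4.png');cv2.imwrite('pics/w4c.png',cv2.resize(a[0:320,100:460],None,fx=1.8,fy=1.8))
E
```

```text
{'clock': np.float64(7.7), 'qpos': array([ 0.3184,  0.5146, -0.4499,  1.7373,  0.2675,  0.9476, -0.0531]), 'position': array([ 0.5777, -0.0585,  0.201 ]), 'tool_rot': array([3.1387e+00, 1.0000e-03, 1.7553e+00]), 'force': array([-0.5998,  0.4191, -0.6216]), 'grip_width': np.float64(0.0647)}
wrist lock_grip [273.  212.2] 0.66 [ 0.5774 -0.0643  0.086 ]
scene lock_grip [291.5 181.1] 0.62 [ 0.5758 -0.052   0.086 ]
scene cap_grip [264.7 196.8] 0.66 [0.5589 0.0613 0.093 ]
top lock_grip [321.9 191.4] 0.45 [ 0.5872 -0.0778  0.086 ]
lock_grip [ 0.5863 -0.0718  0.0727]
cap_grip [-0.1702  0.6756  0.7407]
```

View pics/w4c.png

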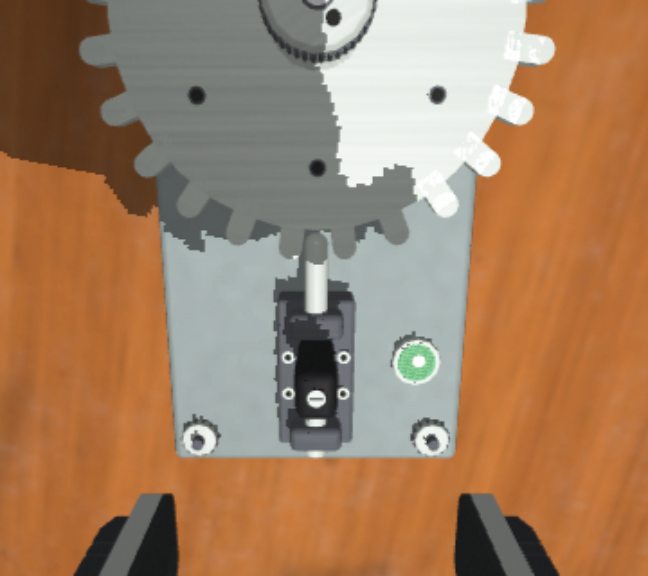

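Emit:
{"op": "carry_out", "data": {
  "rows": [
    [[0.035, 0, 0, 0], [0.07, 0, 0, 0], [0.07, 0, 0, 0], [0.07, 0, 0, 0]]
  ]
}}

```text
clock: 8.48
position: [0.5639, 0.0123, 0.1994]
tool_rot: [3.142, -0.001, 1.759]
force: [0.5, -1.2, 0.5]
grip_width: 0.0653
finger_force: 0.0
```

```bash
python3 look.py w5;python3 - <<'E'
from h import *
p=bot.grab_frame('wrist')
for r in bot.regions_of(p,'cap_grip')[:1]:
    m=r['region'];ys,xs=np.where(m);print(r['conf'],xs.min(),xs.max(),ys.min(),ys.max())
g=p['pixels'][:,:,1]
E
```

```text
{'clock': np.float64(8.4833), 'qpos': array([ 0.21  ,  0.4948, -0.4648,  1.7791,  0.268 ,  0.9305, -0.1803]), 'position': array([0.5639, 0.0123, 0.1994]), 'tool_rot': array([ 3.1415e+00, -5.0000e-04,  1.7587e+00]), 'force': array([ 0.5089, -1.2151,  0.521 ]), 'grip_width': np.float64(0.0653)}
wrist lock_grip [273.1 299.4] 0.97 [ 0.5767 -0.0644  0.086 ]
wrist cap_grip [278.9 121.2] 0.88 [0.555 0.072 0.093]
scene lock_grip [290.  177.6] 0.5 [ 0.5921 -0.0617  0.086 ]
scene cap_grip [262.5 195.8] 0.77 [0.5663 0.0625 0.093 ]
top cap_grip [266.9 203. ] 0.6 [0.5492 0.0757 0.093 ]
lock_grip [ 0.5766 -0.0513  0.0998]
cap_grip [0.5512 0.0744 0.1053]
0.76 248 307 88 149
```

View pics/w5.png

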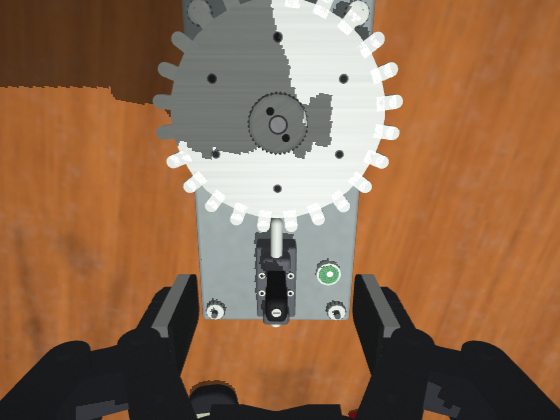

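Run:
```python
from h import *
p=bot.grab_frame('wrist')
print(atz(p,(278.5,124.5),.106).round(4),atz(p,(276.5,314),.103).round(4))
```

```text
[0.5553 0.069  0.106 ] [ 0.5796 -0.068   0.103 ]
```

Emit:
{"op": "carry_out", "data": {
  "rows": [
    [[0.01, 0, 0, -7], [0.02, 0.001, 0, -14], [0.03, 0.001, 0, -21], [0.04, 0.002, 0, -28], [0.05, 0.002, 0, -35], [0.059, 0.0025, 0, -42], [0.059, 0.0025, 0, -49], [0.059, 0.0025, 0, -56], [0.059, 0.0025, 0, -63], [0.059, 0.0025, 0, -70], [0.059, 0.0025, 0, -77], [0.059, 0.0025, 0, -84]]
  ]
}}

```text
clock: 10.08
position: [0.5558, 0.0686, 0.1994]
tool_rot: [-3.142, 0.0, -3.056]
force: [0.2, 0.3, -0.0]
grip_width: 0.065
finger_force: 0.0
```

Emit:
{"op": "carry_out", "data": {
  "rows": [
    [[0, 0, 0, -7], [0, 0, 0, -14], [0, 0, 0, -21], [0, 0, 0, -28], [0, 0, 0, -35], [0, 0, 0, -40], [0, 0, 0, -40], [0, 0, 0, -40]]
  ]
}}

```text
clock: 10.75
position: [0.5558, 0.0686, 0.1992]
tool_rot: [3.141, -0.0, -2.367]
force: [0.6, -0.0, 0.1]
grip_width: 0.0651
finger_force: 0.0
```

```bash
python3 look.py w6;python3 - <<'E'
from h import *
p=bot.grab_frame('wrist')
for r in bot.regions_of(p,'cap_grip')[:1]:
    m=r['region'];ys,xs=np.where(m);print(r['conf'],xs.min(),xs.max(),ys.min(),ys.max())
a=p['pixels'][130:330,180:380,::-1];cv2.imwrite('pics/w6c.png',cv2.resize(a,None,fx=3,fy=3))
for v in range(200,300,10): print(v,atz(p,(278,v),.106).round(4))
E
```

```text
{'clock': np.float64(10.75), 'qpos': array([ 0.4479,  0.6327, -0.9896,  1.7729,  0.598 ,  1.0703,  1.59  ]), 'position': array([0.5558, 0.0686, 0.1992]), 'tool_rot': array([ 3.1412, -0.    , -2.367 ]), 'force': array([ 0.5763, -0.0465,  0.1394]), 'grip_width': np.float64(0.0651)}
wrist lock_grip [99.9 93.6] 0.81 [ 0.5812 -0.0657  0.086 ]
wrist cap_grip [276.8 206.2] 0.94 [0.5542 0.0695 0.093 ]
scene lock_grip [292.1 180.6] 0.45 [ 0.5766 -0.055   0.086 ]
scene cap_grip [263.2 196. ] 0.54 [0.5643 0.0618 0.093 ]
lock_grip [ 0.5859 -0.0672  0.0765]
cap_grip [0.5537 0.0687 0.1008]
0.28 540 559 292 327
200 [0.5476 0.0642 0.106 ]
210 [0.5526 0.0691 0.106 ]
220 [0.5576 0.0741 0.106 ]
230 [0.5628 0.0792 0.106 ]
240 [0.5681 0.0844 0.106 ]
250 [0.5734 0.0897 0.106 ]
260 [0.5789 0.095  0.106 ]
270 [0.5844 0.1005 0.106 ]
280 [0.5901 0.1062 0.106 ]
290 [0.5959 0.1119 0.106 ]
```

View pics/w6c.png

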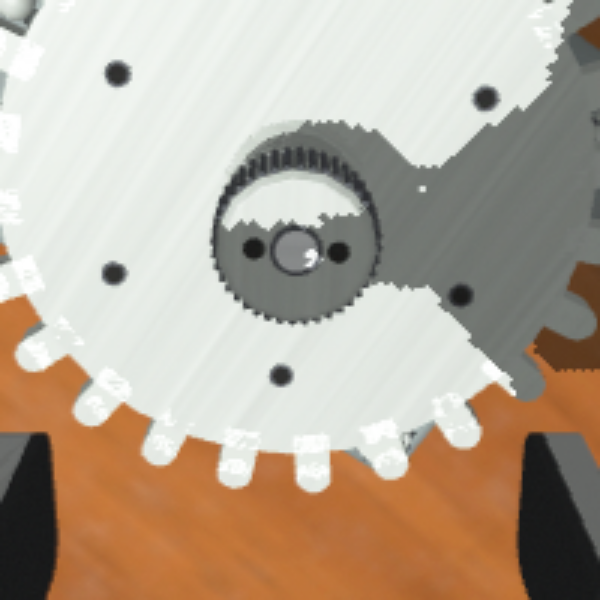

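Emit:
{"op": "carry_out", "data": {
  "rows": [
    [[0, 0.002, 0.03, 0], [0, 0.002, 0.06, 0], [0, 0.002, 0.09, 0], [0, 0.002, 0.115, 0], [0, 0.002, 0.125, 0], [0, 0.002, 0.125, 0], [0, 0.002, 0.125, 0]]
  ]
}}

```text
clock: 11.88
position: [0.5547, 0.0706, 0.075]
tool_rot: [3.141, 0.0, -2.364]
force: [0.1, -0.7, 1.5]
grip_width: 0.0649
finger_force: 0.0
```

Emit:
{"op": "carry_out", "data": {
  "rows": [
    [[0, 0, 0, 0], [0, 0, 0, 0], [0, 0, 0, 0], [0, 0, 0, 0], [0, 0, 0, 0], [0, 0, 0, 0]]
  ],
  "grip": 0,
  "grip_force": 60
}}

```text
clock: 12.38
position: [0.5549, 0.0705, 0.0759]
tool_rot: [-3.14, 0.001, -2.364]
force: [-3.0, 0.6, 12.9]
grip_width: 0.0364
finger_force: 58.4
```

```bash
cat > st.py <<'E'
from h import *
s=bot.observe();print({k:np.round(s[k],4) for k in('clock','qpos','position','tool_rot','force','moment','grip_width','finger_force')}, np.degrees(s['tool_rot'][2]).round(2))
E
python3 st.py
```

```text
{'clock': np.float64(12.3833), 'qpos': array([ 0.3569,  0.7845, -0.8609,  1.8634,  0.7788,  0.8685,  1.4501]), 'position': array([0.5549, 0.0705, 0.0759]), 'tool_rot': array([-3.1404e+00,  1.4000e-03, -2.3637e+00]), 'force': array([-3.0027,  0.6476, 12.8702]), 'moment': array([ 0.0822,  0.9129, -0.034 ]), 'grip_width': np.float64(0.0364), 'finger_force': np.float64(58.4372)} -135.43
```

Emit:
{"op": "carry_out", "data": {
  "rows": [
    [[0, 0, 0.0001, 7], [0, 0, 0.0002, 14], [0, 0, 0.0002, 21], [0, 0, 0.0003, 28], [0, 0, 0.0004, 35], [0, 0, 0.0005, 42], [0, 0, 0.0005, 49], [0, 0, 0.0006, 56], [0, 0, 0.0007, 63], [0, 0, 0.0008, 70], [0, 0, 0.0009, 77], [0, 0, 0.0009, 84]]
  ]
}}

```text
clock: 13.38
position: [0.5549, 0.0698, 0.075]
tool_rot: [3.141, 0.002, 2.447]
force: [-3.9, -3.2, 12.0]
grip_width: 0.0366
finger_force: 58.8
```

```bash
python3 st.py
```

```text
{'clock': np.float64(13.3833), 'qpos': array([ 0.1353,  0.6805, -0.5167,  1.8752,  0.4959,  0.7144,  0.2081]), 'position': array([0.5549, 0.0698, 0.075 ]), 'tool_rot': array([3.1409e+00, 1.7000e-03, 2.4470e+00]), 'force': array([-3.9135, -3.2332, 12.0387]), 'moment': array([-0.7916,  0.9861,  0.0225]), 'grip_width': np.float64(0.0366), 'finger_force': np.float64(58.76)} 140.2
```

Emit:
{"op": "carry_out", "data": {
  "rows": [
    [[0, 0, 0.0001, 7], [0, 0, 0.0002, 14], [0, 0, 0.0002, 21], [0, 0, 0.0003, 28], [0, 0, 0.0004, 33], [0, 0, 0.0004, 33]]
  ]
}}

```text
clock: 13.88
position: [0.5547, 0.0697, 0.0745]
tool_rot: [3.141, 0.001, 1.871]
force: [-5.6, -4.7, 14.2]
grip_width: 0.0368
finger_force: 58.8
```

```bash
python3 st.py
```

```text
{'clock': np.float64(13.8833), 'qpos': array([ 0.0323,  0.6554, -0.3688,  1.8811,  0.3636,  0.67  , -0.2547]), 'position': array([0.5547, 0.0697, 0.0745]), 'tool_rot': array([3.1407e+00, 1.2000e-03, 1.8708e+00]), 'force': array([-5.6423, -4.7347, 14.1541]), 'moment': array([-1.0314,  1.1895, -0.0284]), 'grip_width': np.float64(0.0368), 'finger_force': np.float64(58.834)} 107.19
```

Emit:
{"op": "carry_out", "data": {
  "rows": [
    [[0, 0, 0, 4], [0, 0, 0.0001, 8], [0, 0, 0.0001, 12], [0, 0, 0.0001, 12]]
  ]
}}

```text
clock: 14.22
position: [0.5547, 0.0698, 0.0744]
tool_rot: [3.14, 0.001, 1.664]
force: [-5.3, -4.3, 13.9]
grip_width: 0.0366
finger_force: 59.0
```

```bash
python3 st.py
```

```text
{'clock': np.float64(14.2167), 'qpos': array([-0.006 ,  0.6489, -0.315 ,  1.8833,  0.3135,  0.6565, -0.4177]), 'position': array([0.5547, 0.0698, 0.0744]), 'tool_rot': array([3.1404e+00, 8.0000e-04, 1.6642e+00]), 'force': array([-5.3393, -4.3292, 13.8583]), 'moment': array([-0.9369,  1.1002,  0.8734]), 'grip_width': np.float64(0.0366), 'finger_force': np.float64(59.0051)} 95.35
```

Emit:
{"op": "carry_out", "data": {
  "rows": [
    [[0, 0, 0, 4], [0, 0, 0.0001, 8], [0, 0, 0.0001, 12], [0, 0, 0.0001, 12]]
  ]
}}

```text
clock: 14.55
position: [0.5547, 0.071, 0.0742]
tool_rot: [3.14, -0.001, 1.456]
force: [-3.5, 0.7, 11.2]
grip_width: 0.0365
finger_force: 59.2
```

```bash
python3 st.py
```

```text
{'clock': np.float64(14.55), 'qpos': array([-0.0458,  0.6438, -0.2609,  1.8853,  0.2606,  0.6436, -0.5808]), 'position': array([0.5547, 0.071 , 0.0742]), 'tool_rot': array([ 3.1401e+00, -8.0000e-04,  1.4559e+00]), 'force': array([-3.5419,  0.7097, 11.1868]), 'moment': array([0.1785, 0.8346, 1.1327]), 'grip_width': np.float64(0.0365), 'finger_force': np.float64(59.1852)} 83.42
```

Emit:
{"op": "carry_out", "data": {
  "rows": [
    [[0, 0, 0, -1], [0, 0, 0, -1]]
  ]
}}

```text
clock: 14.72
position: [0.5547, 0.071, 0.0742]
tool_rot: [3.14, -0.001, 1.478]
force: [-4.5, 1.6, 11.5]
grip_width: 0.0365
finger_force: 59.3
```

```bash
python3 st.py
```

```text
{'clock': np.float64(14.7167), 'qpos': array([-0.0413,  0.6444, -0.267 ,  1.8851,  0.2661,  0.645 , -0.5631]), 'position': array([0.5547, 0.071 , 0.0742]), 'tool_rot': array([ 3.1403e+00, -9.0000e-04,  1.4785e+00]), 'force': array([-4.5484,  1.6148, 11.5169]), 'moment': array([0.3257, 0.9384, 0.6704]), 'grip_width': np.float64(0.0365), 'finger_force': np.float64(59.2671)} 84.71
```

Emit:
{"op": "carry_out", "data": {
  "rows": [
    [[0, 0, 0, -1], [0, 0, 0, -1]]
  ]
}}

```text
clock: 14.88
position: [0.5547, 0.071, 0.0742]
tool_rot: [3.14, -0.001, 1.496]
force: [-5.1, 2.2, 11.7]
grip_width: 0.0363
finger_force: 59.3
```

```bash
python3 st.py
```

```text
{'clock': np.float64(14.8833), 'qpos': array([-0.0378,  0.6448, -0.2718,  1.8849,  0.2703,  0.6459, -0.5497]), 'position': array([0.5547, 0.071 , 0.0742]), 'tool_rot': array([ 3.1403e+00, -1.1000e-03,  1.4955e+00]), 'force': array([-5.0983,  2.241 , 11.6944]), 'moment': array([0.344 , 1.0445, 0.3914]), 'grip_width': np.float64(0.0363), 'finger_force': np.float64(59.2967)} 85.69
```

Emit:
{"op": "carry_out", "data": {
  "rows": [
    [[0, 0, 0, -1], [0, 0, 0, -1]]
  ]
}}

```text
clock: 15.05
position: [0.5547, 0.0709, 0.0742]
tool_rot: [3.14, -0.001, 1.512]
force: [-5.0, 0.8, 11.4]
grip_width: 0.0365
finger_force: 59.3
```

```bash
python3 st.py
```

```text
{'clock': np.float64(15.05), 'qpos': array([-0.0344,  0.6452, -0.2764,  1.8847,  0.2746,  0.6469, -0.5364]), 'position': array([0.5547, 0.0709, 0.0742]), 'tool_rot': array([ 3.1404e+00, -1.2000e-03,  1.5125e+00]), 'force': array([-4.9519,  0.8237, 11.3627]), 'moment': array([0.4528, 1.0799, 0.0154]), 'grip_width': np.float64(0.0365), 'finger_force': np.float64(59.3053)} 86.66
```

Emit:
{"op": "carry_out", "data": {
  "rows": [
    [[0, 0, -0.0001, -7], [0, 0, -0.0002, -14], [0, 0, -0.0002, -21], [0, 0, -0.0003, -28], [0, 0, -0.0004, -35], [0, 0, -0.0005, -42], [0, 0, -0.0005, -49], [0, 0, -0.0006, -56], [0, 0, -0.0007, -63], [0, 0, -0.0008, -70], [0, 0, -0.0009, -77], [0, 0, -0.0009, -84]]
  ]
}}

```text
clock: 16.05
position: [0.5539, 0.0703, 0.075]
tool_rot: [-3.141, -0.0, 2.983]
force: [-10.2, -1.3, 16.2]
grip_width: 0.0365
finger_force: 59.6
```

Emit:
{"op": "carry_out", "data": {
  "rows": [
    [[0, 0, -0.0001, -4], [0, 0, -0.0001, -7], [0, 0, -0.0001, -7], [0, 0, -0.0001, -7]]
  ]
}}

```text
clock: 16.38
position: [0.5539, 0.0702, 0.0751]
tool_rot: [-3.141, -0.0, 3.1]
force: [-11.1, -0.3, 16.0]
grip_width: 0.0363
finger_force: 59.7
```

```bash
python3 st.py; python3 look.py w7
```

```text
{'clock': np.float64(16.3833), 'qpos': array([ 0.2448,  0.7215, -0.6811,  1.8704,  0.6338,  0.7791,  0.7449]), 'position': array([0.5539, 0.0702, 0.0751]), 'tool_rot': array([-3.1412e+00, -3.0000e-04,  3.0996e+00]), 'force': array([-11.0694,  -0.3249,  15.964 ]), 'moment': array([-0.0233,  2.4207, -0.0272]), 'grip_width': np.float64(0.0363), 'finger_force': np.float64(59.7095)} 177.59
{'clock': np.float64(16.3833), 'qpos': array([ 0.2448,  0.7215, -0.6811,  1.8704,  0.6338,  0.7791,  0.7449]), 'position': array([0.5539, 0.0702, 0.0751]), 'tool_rot': array([-3.1412e+00, -3.0000e-04,  3.0996e+00]), 'force': array([-11.0694,  -0.3249,  15.964 ]), 'grip_width': np.float64(0.0363)}
wrist cap_grip [276.9 309.1] 0.67 [0.5534 0.0718 0.093 ]
scene lock_grip [292.7 181.5] 0.62 [ 0.572 -0.053  0.086]
scene cap_grip [265.8 197.6] 0.54 [0.5541 0.0616 0.093 ]
top cap_grip [168.8 204.1] 0.68 [0.5393 0.3479 0.093 ]
cap_grip [0.4631 0.1839 0.2427]
lock_grip [-0.0887  0.5998  0.6686]
```

View pics/w7.png

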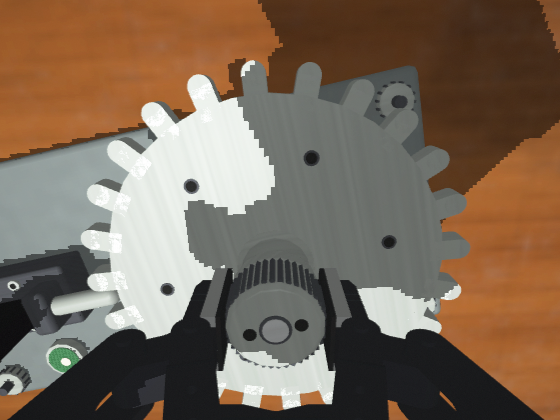

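```bash
python3 -c "
from workcell import bot
print(bot.job_done())"
```

```text
the job is handed in; nothing more can be done
None
```

The job is handed in at 16.4 s of the 54 s allowed: the lock is in at its end stop with the bolt between the teeth. The cap was screwed down until it bottomed, then backed off a quarter turn, and the fingers are still holding it. The back-off is about 90°, good to a degree or so because the turntable has 1° of play. The weights and stopwatch were never touched.

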